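# Tap a taper-shank arbor home in the gear inspection stand

### The job

Take the steel gear arbor out of its wooden holder and enter its tapered shank in the socket of the inspection stand, turning it by feel until the flat tang drops into its hidden slot. Then take the dark steel tapping block, tap the top of the arbor with it until the taper is locked fully home with the collar flush on the stand, and stand the block upright on the bench again. Leave the other parts where they are.

Things in the scene. Friction and masses are not known exactly. Their poses are not given: they have to be found in the camera images.
- socket_mouth (a point): Centre of the socket's mouth, level with the flat top face of the stand's upright dark steel barrel (56 mm across, face 92 mm above the bench, on a grey 86 x 86 x 12 mm foot; fixed). z up along the socket axis. The bore is 27 mm wide here; from 8 mm down it is lined by four sprung steel segments with lead-in slopes, which form a taper matching the arbor's shank.
- socket_ledge (a point): On the socket axis 51.5 mm below the mouth: the ledge that the tang meets, crossed by a hidden slot 9 mm wide through the axis. z up. The slot's direction cannot be seen or read: it is this point's x axis turned about z by an unknown angle from -1.2 to 1.2 rad (a half turn is the same). The tang enters within about 0.2 rad of it.
- arbor_grip (a point): Centre of the steel gear arbor's round head, where it is gripped, 30 mm above the underside of its collar. Head 24 mm in diameter, its flat top 22 mm above this point; below it a round collar 38 mm in diameter and 6 mm thick. 0.24 to 0.38 kg. z up, x along the tang's width. Starts upright in the wooden holder, collar resting on its top.
- arbor_collar (a point): Centre of the underside of the arbor's collar, axes as arbor_grip; it lies at socket_mouth when fully home. Below it the tapered shank, 50 mm long, 22 mm in diameter at the collar and 15 mm at the small end. In the socket, once the tang is in its slot, it sinks freely until about 9 mm from home; then the taper grips and needs a push rising to about 10 to 20 N. Home, it is held by friction.
- arbor_tang (a point): Centre of the lower end of the arbor's flat tang, 68 mm below the collar's underside. The tang is 12 mm wide (along x), 6 mm thick (along y), 18 mm long; a half turn is the same. With the tang across the slot the arbor stops on the ledge, its collar 16.5 mm above the stand's face.
- holder: Wooden holder block, 64 x 64 mm and 78 mm tall, fixed, with an upright 26 mm hole right through its middle in which the arbor stands at the start. Origin: centre of its underside, on the bench.
- dolly_grip (a point): Centre (34 mm up) of the dark steel tapping block, an upright round bar 68 mm tall, 30 mm in diameter with 33 mm wide ends 16 mm tall, 0.28 to 0.44 kg, standing loose on the bench. z along its axis. Either end face may strike the arbor's head.
- seat_6_mid (a point): Bystander, loose on the bench: valve seat, 26 mm across, 14 mm tall. Point half-way up on its axis.
- cap_6_mid (a point): Bystander, loose on the bench: brass valve cap, 39 mm across, 12 mm tall. Point half-way up on its axis.
- spring_4_mid (a point): Bystander, loose on the bench: dark coil spring standing upright, 30 mm across, 54 mm tall. Point half-way up on its axis.
- plunger_6_mid (a point): Bystander, loose on the bench: black pump plunger standing upright, 27 mm across, 50 mm tall. Point half-way up on its axis.
Things that resemble listed ones, but are neither listed nor needed, are in the scene too. Leave any pink look-alike of the part that bears dolly_grip alone. Leave any yellow look-alike of the part that bears arbor_grip alone.

How it is judged (in metres and radians):
On the way, in this order (a step that is already met when the one before it is completed fails the run):
1. the arbor stands in the socket with its tang in the slot (collar less than 11 mm above the face) (z of arbor_collar in the frame of socket_mouth below 0.011 m and horizontal distance between arbor_collar and socket_mouth below 0.004 m), for 0.1 s.
2. the tapping block taps the arbor with at least 5 N (contact force between dolly and arbor above 5 N and z of arbor_collar in the frame of socket_mouth below 0.011 m).
At the end, for the whole second after the job is handed in: The arbor is upright in the socket (within 0.05 rad) with its collar within 2 mm of the stand's face and within 2 mm of the socket axis, at rest; the tapping block stands upright (within 0.06 rad) on the bench, released and at rest (z of arbor_collar in the frame of socket_mouth between -0.002 and 0.002 m and horizontal distance between arbor_collar and socket_mouth below 0.002 m and angle between arbor_collar's own z axis and vertical below 0.05 rad and linear speed of each of arbor, dolly below 0.01 m/s and height (world z) of dolly_grip between 0.03 and 0.038 m and (angle between dolly_grip's own z axis and vertical below 0.06 rad or angle between dolly_grip's own z axis and vertical above 3.08 rad)); the robot touches nothing.
It fails at once if a loose bystander is moved more than 20 mm (distance of any of seat_6_mid, cap_6_mid, spring_4_mid, plunger_6_mid from where it was at the start of the episode above 0.02 m).
It also fails if it takes over 72 s, if anything falls off the work surface, if the arm or the gripper's body presses on something with over 40 N, if the wrist force passes 120 N, or if a joint passes its speed limit or range.

### The arm

A 6-joint arm with a two-finger parallel gripper is mounted at the origin on a cart in front of the work surface, level with it; the furniture and walls round the work are solid. World frame = base frame: x ahead of the robot, y to its left, z up, the work surface at z = 0. Lengths are in mm, angles in degrees, forces in N, time in s.
With the tool pointing down it reaches from about 350 to 800 mm from the base axis. Payload 7.3 kg.
Tool frame: the origin (TCP) lies on the centre line of the jaws, within the pads' length; the fingertips stand 17 mm ahead of it and the grasp point (between the pads) lies 2 mm behind it; z points along the fingers, y is the line along which they close (so a half turn about z gives the same grasp; the last joint's range is limited). The gripper opens to 85 mm and grips with 20 to 120 N. Pads are 22 mm wide; open, the fingers measure 114 mm over their backs; the gripper's body (76 mm by 85 mm) begins 54 mm behind the grasp point. The pads swing forward as they close: fully open they stand 13 mm farther back than shut.
Start: joints at [65.088, 19.595, 87.324, -0, 73.075, -8.365], TCP at [149.505, 503.28, 248.322] pointing down, gripper open.
Joint ranges: [-145.02, 145.02], [-44.19, 115.74], [2.07, 154.8], [-57.11, 237.11], [16.16, 152.29], [-177.93, 177.93]. Speed limits (degrees/s): [147.25, 147.25, 180, 180, 180, 180].

### API

Orientations are given as a 3x3 rotation matrix whose columns are the frame's x, y, z axes.
In Python, from plant import robot gives the robot as it stands.
- The arm moves only by the tool servo_tool, never from a script. Its argument "motion" is a list of rows, each an object with "slide": the shift along the tool's x, y, z each as a share of 10 cm, from -1 to 1, a list of three; "turn": the turn, a rotation vector about the tool's x, y, z each as a share of 45 degrees, from -1 to 1, a list of three; "jaw": the opening, from -1 (shut) to 1 (fully open). In form: [{"slide": [x, y, z], "turn": [rx, ry, rz], "jaw": jaw}, ...]. A call has 1 to 8 rows; each row shifts and turns the commanded pose from where the row before left it, along the tool's axes as they then stand; what a row does not reach is not made up. A row lasts 1/12 s, in which the tool goes at most 41.7 mm and 7.16 degrees, less where a joint would pass 70% of its speed; a pose out of reach is approached as far as the arm can. A call with a number of a shift or a turn outside -1 to 1 is refused whole. A call with a gripper value outside its range is refused whole. The fingers move at their own pace and stop on an object; the grip force is fixed at half the most. Time passes only in rows, so rows that do not move let the fingers close. It gives the time, the measured TCP pose, the force, the opening and the grip force at its end, in the units of the state.
- robot.state(): the state, without advancing time (a new reading comes with each control period).
- robot.snapshot(name): name is "scene" or "top" or "wrist"; returns the picture (480x640x3 uint8, blue, green, red); there is no depth.
- robot.camera_info(name): a dict with "fx", "fy", "cx", "cy" (pixels), "world_from_camera" (4x4, takes a point from camera to world coordinates). Camera axes: x right, y down, z forward; pixel columns grow to the right and rows downward; lengths in mm; the calibration is good to about 2 mm. The wrist camera is an equidistant fisheye: a pixel r from the principal point sees the ray r / f radians off the axis. A picture is of the moment at which its call begins: read the wrist's pose just before it. camera_info takes no time and is no camera call; for the wrist camera it gives the pose at the moment of the call.
- robot.job_done(): hands the job in; it is judged then, once.
The state is a dict: "time_s": time; "q": joint angles; "qvel": joint speeds; "joint_torque": joint torques, N m; "tcp_pos": TCP position; "tcp_rot": TCP orientation; "ft_force": force on the tool from outside, world axes, zero at the start; "ft_torque": the same for the moment, N m; "finger_gap": finger opening in mm; "gripper_force": force on a finger pad.
Only numpy, scipy, OpenCV 4.12 (cv2) and the standard library are available. Lean on these libraries where they do the work, as an engineer would, in place of code of your own. Each camera call takes 0.05 s, during which the arm holds its last target. There are 200 camera calls.

## Working session

There is one attempt and no reset: what is moved stays moved. The work goes in short steps, Python scripts to look and compute and a tool call to move; the robot and the scene stay as the last step left them, time stands still between calls to the robot, and variables do not carry over. Pictures are saved under pics/ and viewed, at most 12 in all, crops included, and the job is handed in when it is done.

Besides the shell and the picture viewer there is one more tool, called after ">>>" as a command line: name --argument value ..., lists and objects as JSON in quotes. servo_tool: Moves the arm, as the interface text tells. Shift numbers are shares of 10 cm and turn numbers shares of 45 degrees, none past 1 either way. Its arguments: {"type":"object","properties":{"motion":{"type":"array","items":{"type":"object","properties":{"slide":{"type":"array","items":{"type":"number"}},"turn":{"type":"array","items":{"type":"number"}},"jaw":{"type":"number"}}}}},"required":["motion"]}

```bash
mkdir -p pics && python3 - <<'E'
from plant import robot
import cv2
for n in("scene","top"):
    cv2.imwrite(f"pics/{n}0.png",robot.snapshot(n))
    print(robot.camera_info(n))
s=robot.state();print(s)
E
```

```text
{'fx': 479.34176187645403, 'fy': 479.34176187645403, 'cx': 320.57730354790306, 'cy': 235.86702537776347, 'world_from_camera': array([[ 8.98606602e-01, -2.83668145e-01,  3.34721614e-01,
         2.12871458e+02],
       [-4.38535914e-01, -6.04804836e-01,  6.64753611e-01,
        -9.56132106e+02],
       [ 1.38718266e-02, -7.44139432e-01, -6.67880288e-01,
         6.68747277e+02],
       [ 0.00000000e+00,  0.00000000e+00,  0.00000000e+00,
         1.00000000e+00]])}
{'fx': 544.5340493671071, 'fy': 544.5340493671071, 'cx': 314.0557009685638, 'cy': 235.96285979668673, 'world_from_camera': array([[-9.78661352e-03, -9.81562320e-01,  1.90891681e-01,
         3.20758510e+02],
       [-9.99848631e-01,  6.85933057e-03, -1.59895480e-02,
        -3.81562508e+02],
       [ 1.43853487e-02, -1.91019270e-01, -9.81480871e-01,
         9.45235951e+02],
       [ 0.00000000e+00,  0.00000000e+00,  0.00000000e+00,
         1.00000000e+00]])}
{'time_s': 0.1, 'q': array([ 6.50884581e+01,  1.96313874e+01,  8.73703937e+01,  2.30820920e-04,
        7.30754943e+01, -8.36552547e+00]), 'qvel': array([ 0.04511542, -0.16914282, -0.09958795,  0.03186393,  0.01806381,
        0.04845848]), 'joint_torque': array([ 1.38163439e-03, -4.34442401e+01, -2.46490449e+01, -3.60264075e-04,
        4.70812025e-03,  1.28958442e-05]), 'tcp_pos': array([149.35342341, 502.96601185, 247.71332699]), 'tcp_rot': array([[-9.58590930e-01,  2.84786064e-01, -5.71597069e-04],
       [ 2.84786567e-01,  9.58590172e-01, -1.22160132e-03],
       [ 2.00032301e-04, -1.33379911e-03, -9.99999090e-01]]), 'ft_force': array([ 0.50903415,  0.07281109, -1.08130341]), 'ft_torque': array([-0.04950552,  0.02999495,  0.01979777]), 'gripper_force': 0.0, 'finger_gap': 85.04114439830228}
```

View pics/scene0.png

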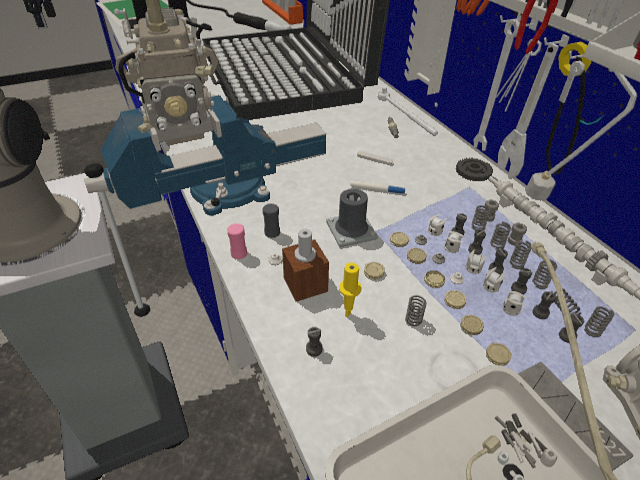

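View pics/top0.png

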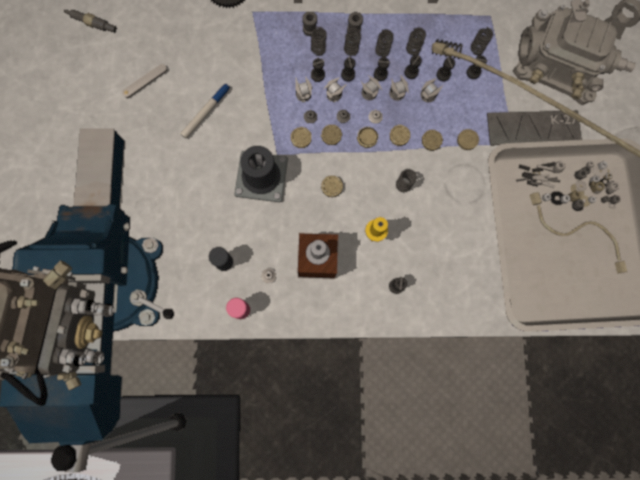

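The scene view shows the grey arbor in the brown holder at (305,255), the stand at (352,215), and the dark block at (271,220). The pink and yellow parts beside them are look-alikes. In the top view the arbor is at (319,248), the stand at (260,170), and the block at (220,259). A tall vise with a pump stands between the arm and the work.

```bash
cat > h.py <<'E'
import numpy as np
def ray(ci,u,v,fish=False):
    x=(u-ci['cx'])/ci['fx'];y=(v-ci['cy'])/ci['fy']
    if fish:
        t=np.hypot(x,y);d=np.array([x/t*np.sin(t),y/t*np.sin(t),np.cos(t)]) if t>1e-9 else np.array([0,0,1.])
    else: d=np.array([x,y,1.])
    T=np.array(ci['world_from_camera']);d=T[:3,:3]@d
    return T[:3,3],d/np.linalg.norm(d)
def onz(ci,u,v,z,fish=False):
    o,d=ray(ci,u,v,fish);return o+d*(z-o[2])/d[2]
def tri(a,b):
    (o1,d1),(o2,d2)=a,b
    A=np.array([d1,-d2]).T;t=np.linalg.lstsq(A,o2-o1,rcond=None)[0]
    p,q=o1+d1*t[0],o2+d2*t[1];return (p+q)/2,np.linalg.norm(p-q)
def proj(ci,p,fish=False):
    T=np.linalg.inv(np.array(ci['world_from_camera']));c=T[:3,:3]@p+T[:3,3]
    if fish:
        r=np.hypot(c[0],c[1]);t=np.arctan2(r,c[2]);return ci['cx']+ci['fx']*t*c[0]/r,ci['cy']+ci['fy']*t*c[1]/r
    return ci['cx']+ci['fx']*c[0]/c[2],ci['cy']+ci['fy']*c[1]/c[2]
E
python3 - <<'E'
from plant import robot
from h import *
import cv2
np.set_printoptions(precision=1,suppress=True)
S=robot.camera_info("scene");T=robot.camera_info("top")
for n,a,b in [("gold",(177,105),(90,332)),("head",(305,233),(319,245)),("mouth",(353,197),(259,160)),("dollytop",(271,208),(219,257)),("knob(vise handle end)",(94,171),(64,458)),("bodytop",(160,15),(55,330)),("jaw end",(325,140),(97,130))]:
    print(n,*tri(ray(S,*a),ray(T,*b)))
print("head",onz(T,319,245,78+52),"mouth",onz(T,259,160,92),"dolly",onz(T,219,257,68))
print(robot.camera_info("wrist"))
E
```

```text
gold [ 336.7 -115.1  258.7] 2.5819619117035537
head [ 463.9 -401.9  129.6] 2.9430439171724494
mouth [ 612.3 -306.1   92.4] 3.298516931517141
dollytop [ 459.  -241.4   68.5] 2.952668934725433
knob(vise handle end) [162.1 -34.2 114.5] 1.8623078832919528
bodytop [ 334.5 -146.4  424. ] 0.9100897438504462
jaw end [687.5 -22.3  48.7] 5.327391986391334
head [ 465.3 -402.2  130. ] mouth [ 614.1 -306.5   92. ] dolly [ 457.6 -241.    68. ]
{'fx': 371.64829954431775, 'fy': 371.64829954431775, 'cx': 321.23354772274337, 'cy': 240.4131981664534, 'world_from_camera': array([[  0.3,   0.9,   0.3,  82.9],
       [  1. ,  -0.3,  -0.1, 522.7],
       [ -0. ,   0.3,  -1. , 374.6],
       [  0. ,   0. ,   0. ,   1. ]])}
```

>>> servo_tool --motion '[{"slide": [0, 0, -0.4], "turn": [0, 0, 0], "jaw": 1}, {"slide": [0, 0, -0.4], "turn": [0, 0, 0], "jaw": 1}, {"slide": [0, 0, -0.4], "turn": [0, 0, 0], "jaw": 1}, {"slide": [0, 0, -0.4], "turn": [0, 0, 0], "jaw": 1}, {"slide": [0, 0, -0.4], "turn": [0, 0, 0], "jaw": 1}, {"slide": [0, 0, -0.4], "turn": [0, 0, 0], "jaw": 1}, {"slide": [0, 0, -0.3], "turn": [0, 0, 0], "jaw": 1}]'

```text
time_s: 0.68
tcp_pos: [149.2, 502.7, 521.6]
tcp_rot: [[-0.959, 0.285, 0.001], [0.285, 0.959, 0.003], [-0.0, 0.003, -1.0]]
ft_force: [-0.1, 1.6, 0.2]
finger_gap: 85.5
gripper_force: 0.0
```

>>> servo_tool --motion '[{"slide": [-0.41, 0, 0], "turn": [0, 0, 0.1], "jaw": 1}, {"slide": [-0.41, 0, 0], "turn": [0, 0, 0.1], "jaw": 1}, {"slide": [-0.41, 0, 0], "turn": [0, 0, 0.1], "jaw": 1}, {"slide": [-0.41, 0, 0], "turn": [0, 0, 0.1], "jaw": 1}, {"slide": [-0.41, 0, 0], "turn": [0, 0, 0.1], "jaw": 1}, {"slide": [-0.41, 0, 0], "turn": [0, 0, 0.1], "jaw": 1}, {"slide": [-0.41, 0, 0], "turn": [0, 0, 0.1], "jaw": 1}, {"slide": [-0.41, 0, 0], "turn": [0, 0, 0.1], "jaw": 1}]'

```text
time_s: 1.35
tcp_pos: [423.8, 329.5, 517.4]
tcp_rot: [[-0.605, 0.796, -0.001], [0.796, 0.605, -0.001], [0.0, -0.002, -1.0]]
ft_force: [0.8, 0.6, -0.3]
finger_gap: 85.4
gripper_force: 0.0
```

>>> servo_tool --motion '[{"slide": [-0.41, 0, 0], "turn": [0, 0, 0.1], "jaw": 1}, {"slide": [-0.41, 0, 0], "turn": [0, 0, 0.1], "jaw": 1}, {"slide": [-0.41, 0, 0], "turn": [0, 0, 0.1], "jaw": 1}, {"slide": [-0.41, 0, 0], "turn": [0, 0, 0.1], "jaw": 1}, {"slide": [-0.41, 0, 0], "turn": [0, 0, 0.1], "jaw": 1}, {"slide": [-0.41, 0, 0], "turn": [0, 0, 0.1], "jaw": 1}, {"slide": [-0.41, 0, 0], "turn": [0, 0, 0.1], "jaw": 1}, {"slide": [-0.41, 0, 0], "turn": [0, 0, 0.1], "jaw": 1}]'

```text
time_s: 2.02
tcp_pos: [542.1, 28.9, 517.3]
tcp_rot: [[-0.021, 1.0, -0.002], [1.0, 0.021, 0.0], [0.0, -0.002, -1.0]]
ft_force: [0.7, 0.1, -0.3]
finger_gap: 85.8
gripper_force: 0.0
```

>>> servo_tool --motion '[{"slide": [-0.41, 0, 0], "turn": [0, 0, 0.1], "jaw": 1}, {"slide": [-0.41, 0, 0], "turn": [0, 0, 0.1], "jaw": 1}, {"slide": [-0.41, 0, 0], "turn": [0, 0, 0.1], "jaw": 1}, {"slide": [-0.41, 0, 0], "turn": [0, 0, 0.1], "jaw": 1}, {"slide": [-0.41, 0, 0], "turn": [0, 0, 0.1], "jaw": 1}, {"slide": [-0.41, 0, 0], "turn": [0, 0, 0.1], "jaw": 1}, {"slide": [-0.41, 0, 0], "turn": [0, 0, 0.1], "jaw": 1}, {"slide": [0, 0, 0], "turn": [0, 0, 0], "jaw": 1}]'

```text
time_s: 2.68
tcp_pos: [479.7, -252.4, 516.9]
tcp_rot: [[0.511, 0.859, -0.003], [0.859, -0.511, -0.001], [-0.002, -0.002, -1.0]]
ft_force: [-0.5, 0.2, -0.5]
finger_gap: 85.3
gripper_force: 0.0
```

>>> servo_tool --motion '[{"slide": [-0.1, 0.2, 0.35], "turn": [0, 0, 0], "jaw": 1}, {"slide": [-0.1, 0.2, 0.35], "turn": [0, 0, 0], "jaw": 1}, {"slide": [-0.1, 0.2, 0.35], "turn": [0, 0, 0], "jaw": 1}, {"slide": [-0.1, 0.2, 0.35], "turn": [0, 0, 0], "jaw": 1}, {"slide": [0, 0, 0], "turn": [0, 0, 0], "jaw": 1}, {"slide": [0, 0, 0], "turn": [0, 0, 0], "jaw": 1}]'

```text
time_s: 3.18
tcp_pos: [531.4, -320.9, 375.2]
tcp_rot: [[0.501, 0.865, -0.005], [0.865, -0.501, 0.004], [0.001, -0.007, -1.0]]
ft_force: [-0.4, -0.2, 1.9]
finger_gap: 85.4
gripper_force: 0.0
```

```bash
python3 - <<'E'
from plant import robot
from h import *
import cv2,pickle
np.set_printoptions(precision=1,suppress=True)
ci=robot.camera_info("wrist");im=robot.snapshot("wrist");cv2.imwrite("pics/w1.png",im);pickle.dump(ci,open("w1.pkl","wb"))
print(ci['world_from_camera'],robot.state()['tcp_pos'])
for n,p in [("head",(464,-402,130)),("mouth",(613,-306,92)),("dolly",(458,-241,68))]: print(n,proj(ci,np.array(p),True))
E
```

```text
[[   0.9   -0.5   -0.1  565.7]
 [  -0.5   -0.8   -0.2 -262.1]
 [  -0.     0.3   -1.   502.2]
 [   0.     0.     0.     1. ]] [ 531.7 -320.6  378.3]
head (np.float64(306.9885132037451), np.float64(299.83010533166055))
mouth (np.float64(380.58432941184526), np.float64(152.70729631329155))
dolly (np.float64(236.06780555506052), np.float64(170.68011529569878))
```

View pics/w1.png

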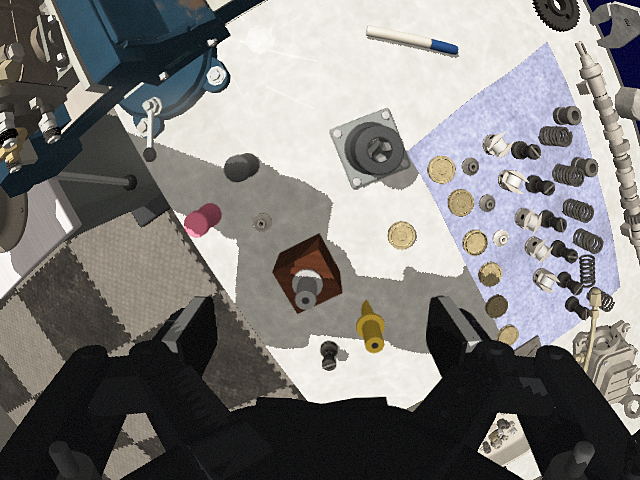

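The wrist view shows the arbor head at (305,300), the socket mouth at (379,151), and the block at (238,167), all within a couple of pixels of prediction. The yellow look-alike is at (370,330).

>>> servo_tool --motion '[{"slide": [-0.26, -0.045, 0.3], "turn": [0, 0, 0], "jaw": 1}, {"slide": [-0.26, -0.045, 0.3], "turn": [0, 0, 0], "jaw": 1}, {"slide": [-0.26, -0.045, 0.3], "turn": [0, 0, 0], "jaw": 0.6}, {"slide": [-0.26, -0.045, 0.3], "turn": [0, 0, 0], "jaw": 0.4}, {"slide": [0, 0, 0.3], "turn": [0, 0, 0], "jaw": 0.4}, {"slide": [0, 0, 0.28], "turn": [0, 0, 0], "jaw": 0.4}, {"slide": [0, 0, 0], "turn": [0, 0, 0], "jaw": 0.4}, {"slide": [0, 0, 0], "turn": [0, 0, 0], "jaw": 0.4}]'

```text
time_s: 3.9
tcp_pos: [464.6, -401.7, 202.2]
tcp_rot: [[0.5, 0.866, 0.001], [0.866, -0.5, -0.001], [-0.0, 0.001, -1.0]]
ft_force: [-0.3, -0.0, -0.3]
finger_gap: 59.9
gripper_force: 0.0
```

```bash
python3 - <<'E'
from plant import robot
from h import *
import cv2,pickle
np.set_printoptions(precision=1,suppress=True)
ci=robot.camera_info("wrist");im=robot.snapshot("wrist");cv2.imwrite("pics/w2.png",im);pickle.dump(ci,open("w2.pkl","wb"))
s=robot.state();print(s['tcp_pos'],s['tcp_rot'],s['finger_gap'],s['q'])
for n,p in [("head",(464,-402,130)),("mouth",(613,-306,92))]: print(n,proj(ci,np.array(p),True))
E
```

```text
[ 465.2 -402.3  203.6] [[ 0.5  0.9  0. ]
 [ 0.9 -0.5 -0. ]
 [-0.   0.  -1. ]] 59.78467422831313 [-48.   30.9  76.3   0.   72.5 -18. ]
head (np.float64(321.3479612412771), np.float64(262.2649082582473))
mouth (np.float64(444.11445069893773), np.float64(13.406217783300178))
```

View pics/w2.png

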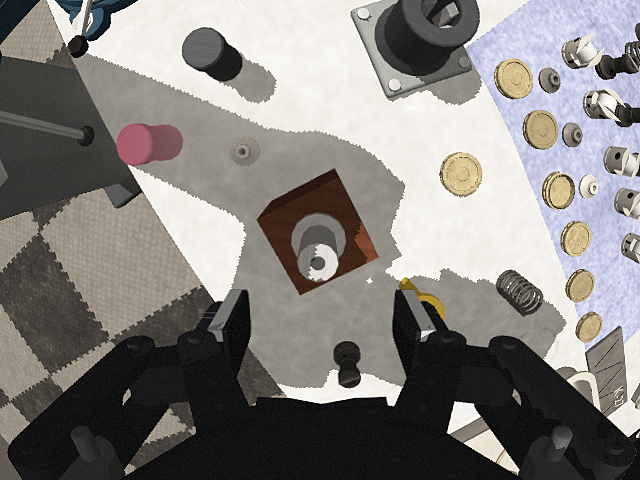

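The head top is at about (318.5,262.5), 1.5–3 mm off the jaw centre along tool y. I'll shift for that and descend.

>>> servo_tool --motion '[{"slide": [0, -0.025, 0.3], "turn": [0, 0, 0], "jaw": 0.4}, {"slide": [0, 0, 0.3], "turn": [0, 0, 0], "jaw": 0.4}, {"slide": [0, 0, 0.2], "turn": [0, 0, 0], "jaw": 0.4}, {"slide": [0, 0, 0.1], "turn": [0, 0, 0], "jaw": 0.4}, {"slide": [0, 0, 0], "turn": [0, 0, 0], "jaw": 0.4}, {"slide": [0, 0, 0], "turn": [0, 0, 0], "jaw": 0.4}]'

```text
time_s: 4.45
tcp_pos: [463.1, -401.5, 112.6]
tcp_rot: [[0.5, 0.866, 0.002], [0.866, -0.5, -0.003], [-0.001, 0.003, -1.0]]
ft_force: [0.6, 0.7, 0.9]
finger_gap: 59.5
gripper_force: 0.0
```

>>> servo_tool --motion '[{"slide": [0, 0, 0.05], "turn": [0, 0, 0], "jaw": 0}, {"slide": [0, 0, 0], "turn": [0, 0, 0], "jaw": -0.4}, {"slide": [0, 0, 0], "turn": [0, 0, 0], "jaw": -1}, {"slide": [0, 0, 0], "turn": [0, 0, 0], "jaw": -1}, {"slide": [0, 0, 0], "turn": [0, 0, 0], "jaw": -1}, {"slide": [0, 0, 0], "turn": [0, 0, 0], "jaw": -1}, {"slide": [0, 0, 0], "turn": [0, 0, 0], "jaw": -1}, {"slide": [0, 0, 0], "turn": [0, 0, 0], "jaw": -1}]'

```text
time_s: 5.12
tcp_pos: [462.4, -401.1, 106.5]
tcp_rot: [[0.501, 0.866, 0.001], [0.866, -0.501, -0.001], [-0.0, 0.002, -1.0]]
ft_force: [0.8, 0.5, 6.1]
finger_gap: 22.8
gripper_force: 58.5
```

>>> servo_tool --motion '[{"slide": [0, 0, -0.1], "turn": [0, 0, 0], "jaw": -1}, {"slide": [0, 0, -0.25], "turn": [0, 0, 0], "jaw": -1}, {"slide": [0, 0, -0.3], "turn": [0, 0, 0], "jaw": -1}, {"slide": [0, 0, -0.3], "turn": [0, 0, 0], "jaw": -1}, {"slide": [0, 0, -0.1], "turn": [0, 0, 0], "jaw": -1}, {"slide": [0, 0, 0], "turn": [0, 0, 0], "jaw": -1}, {"slide": [0, 0, 0], "turn": [0, 0, 0], "jaw": -1}]'

```text
time_s: 5.7
tcp_pos: [461.5, -400.3, 209.4]
tcp_rot: [[0.501, 0.866, -0.001], [0.866, -0.501, 0.001], [0.0, -0.001, -1.0]]
ft_force: [-0.4, 0.3, -3.8]
finger_gap: 22.6
gripper_force: 59.2
```

```bash
python3 - <<'E'
from plant import robot
from h import *
import cv2,pickle
np.set_printoptions(precision=2,suppress=True)
ci=robot.camera_info("wrist");im=robot.snapshot("wrist");cv2.imwrite("pics/w3.png",im);pickle.dump(ci,open("w3.pkl","wb"))
s=robot.state();print(s['tcp_pos'],s['tcp_rot'],s['finger_gap'],s['ft_force'])
t=s['tcp_pos'];R=s['tcp_rot']
for n,p in [("headtop",t-R[:,2]*20),("collar",t+R[:,2]*32)]: print(n,proj(ci,p,True))
sub=im[200:480,170:470];cv2.imwrite("pics/w3c.png",cv2.resize(sub,None,fx=2,fy=2))
E
```

```text
[ 461.15 -399.91  208.27] [[ 0.5   0.87 -0.  ]
 [ 0.87 -0.5   0.  ]
 [ 0.   -0.   -1.  ]] 22.654986469261754 [-0.56  0.24 -2.09]
headtop (np.float64(321.4137872934833), np.float64(347.61325028242635))
collar (np.float64(321.0421009710143), np.float64(288.03683712323584))
```

View pics/w3c.png

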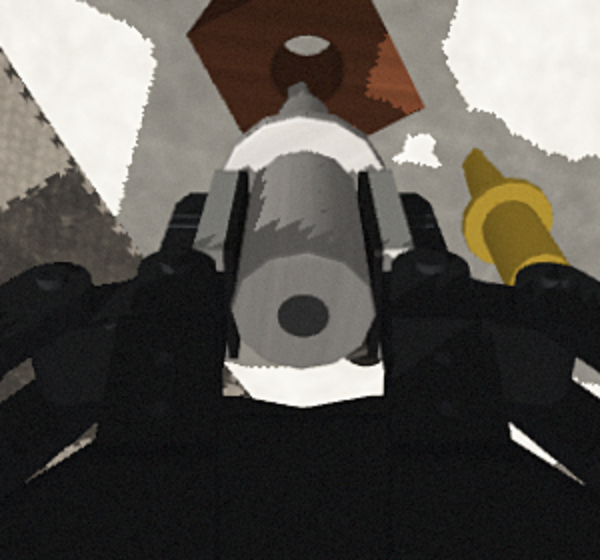

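The arbor is held upright. Its head centre is at full-frame (321.5,357), about 1.5 mm off in −x of the tool. Next I'll hover beside the stand and measure the mouth from above.

>>> servo_tool --motion '[{"slide": [0.25, 0.21, -0.05], "turn": [0, 0, 0], "jaw": -1}, {"slide": [0.25, 0.21, -0.05], "turn": [0, 0, 0], "jaw": -1}, {"slide": [0.25, 0.21, 0], "turn": [0, 0, 0], "jaw": -1}, {"slide": [0.22, 0.21, 0], "turn": [0, 0, 0], "jaw": -1}, {"slide": [0, 0, 0], "turn": [0, 0, 0], "jaw": -1}, {"slide": [0, 0, 0], "turn": [0, 0, 0], "jaw": -1}, {"slide": [0, 0, 0], "turn": [0, 0, 0], "jaw": -1}]'

```text
time_s: 6.33
tcp_pos: [582.2, -358.4, 217.7]
tcp_rot: [[0.501, 0.866, -0.004], [0.866, -0.5, 0.002], [0.0, -0.005, -1.0]]
ft_force: [-0.3, -1.4, -2.0]
finger_gap: 22.7
gripper_force: 59.8
```

```bash
python3 - <<'E'
from plant import robot
from h import *
import cv2,pickle
np.set_printoptions(precision=2,suppress=True)
c3=pickle.load(open("w3.pkl","rb"));t=np.array([461.15,-399.91,208.27]);X=np.array([.5,.866,0])
for dx in(0,-1.6,-3):print(dx,proj(c3,t+X*dx+[0,0,23.5],True),proj(c3,t+X*dx-[0,0,96.5],True))
ci=robot.camera_info("wrist");im=robot.snapshot("wrist");cv2.imwrite("pics/w4.png",im);pickle.dump(ci,open("w4.pkl","wb"))
s=robot.state();print(s['tcp_pos'],s['tcp_rot'],s['ft_force'])
print(proj(ci,np.array([613,-306,92]),True))
cv2.imwrite("pics/w4c.png",cv2.resize(im[60:360,160:480],None,fx=2,fy=2))
E
```

```text
0 (np.float64(321.20590494595115), np.float64(353.11716828509213)) (np.float64(321.290803308591), np.float64(248.0605699238288))
-1.6 (np.float64(321.20924615933444), np.float64(357.08232282833933)) (np.float64(321.2923630271035), np.float64(250.4804304135022))
-3 (np.float64(321.21213884114826), np.float64(360.506234523892)) (np.float64(321.2937214288893), np.float64(252.58982554291725))
[ 581.91 -358.86  218.42] [[ 0.5   0.87 -0.  ]
 [ 0.87 -0.5   0.  ]
 [ 0.   -0.   -1.  ]] [ 0.13 -0.31 -2.35]
(np.float64(323.4813954979125), np.float64(149.63040260737196))
```

View pics/w4c.png

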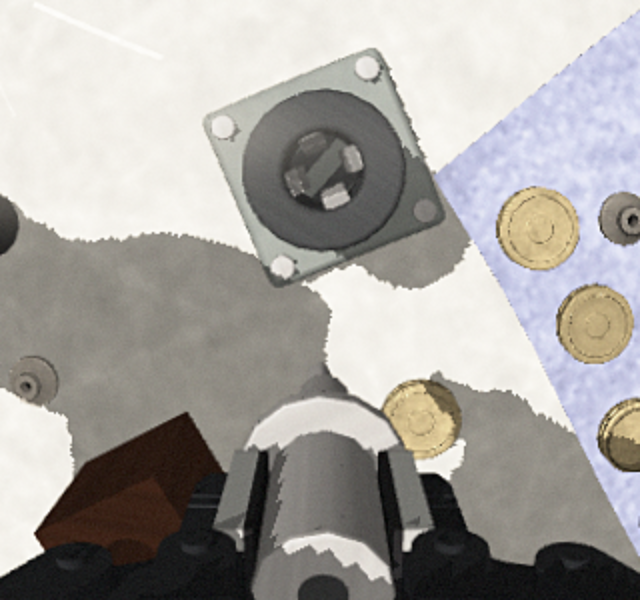

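The socket mouth is at full-frame (321.9,144.8). The arbor collar and cap sit well clear below it.

```bash
python3 - <<'E'
from h import *
import pickle
ci=pickle.load(open("w4.pkl","rb"));M=onz(ci,321.9,144.75,92,True);t=np.array([581.91,-358.86])
X=np.array([.5,.866]);Y=np.array([.866,-.5]);d=M[:2]-(t-1.6*X);print(M,d@X,d@Y)
E
```

```text
[ 613.73773237 -302.59406693   92.        ] 66.24009382003322 -0.5701503042396219
```

>>> servo_tool --motion '[{"slide": [0.22, 0, 0], "turn": [0, 0, 0], "jaw": -1}, {"slide": [0.22, 0, 0], "turn": [0, 0, 0], "jaw": -1}, {"slide": [0.2, 0, 0.05], "turn": [0, 0, 0], "jaw": -1}, {"slide": [0, -0.01, 0.15], "turn": [0, 0, 0], "jaw": -1}, {"slide": [0, 0, 0], "turn": [0, 0, 0], "jaw": -1}, {"slide": [0, 0, 0], "turn": [0, 0, 0], "jaw": -1}, {"slide": [0, 0, 0], "turn": [0, 0, 0], "jaw": -1}]'

```text
time_s: 6.97
tcp_pos: [613.6, -304.1, 200.8]
tcp_rot: [[0.502, 0.865, -0.0], [0.865, -0.502, -0.0], [-0.0, 0.0, -1.0]]
ft_force: [1.1, -0.3, -1.9]
finger_gap: 22.8
gripper_force: 59.8
```

```bash
python3 - <<'E'
from plant import robot
from h import *
import cv2,pickle
np.set_printoptions(precision=2,suppress=True)
ci=robot.camera_info("wrist");im=robot.snapshot("wrist");pickle.dump(ci,open("w5.pkl","wb"))
s=robot.state();t=s['tcp_pos'];print(t,s['ft_force'])
S=robot.camera_info("scene");si=robot.snapshot("scene")
a=cv2.resize(im[170:320,246:396],(600,600),interpolation=cv2.INTER_CUBIC)
b=cv2.resize(si[140:260,330:370],(200,600),interpolation=cv2.INTER_CUBIC)
cv2.imwrite("pics/w5.png",np.hstack([a,b]))
T=robot.camera_info("top");cv2.imwrite("pics/t5.png",robot.snapshot("top"))
print("scene: tcp-96.5",proj(S,t-[0,0,96.5]),"collar",proj(S,t-[0,0,28.5]),"M",proj(S,np.array([613.7,-302.6,92])))
E
```

```text
[ 613.82 -304.13  201.06] [-0.07 -0.43 -1.95]
scene: tcp-96.5 (np.float64(354.3514303564076), np.float64(191.0838317392422)) collar (np.float64(356.56054294662306), np.float64(161.84169147186367)) M (np.float64(353.53981578484036), np.float64(195.77222631000973))
```

View pics/w5.png

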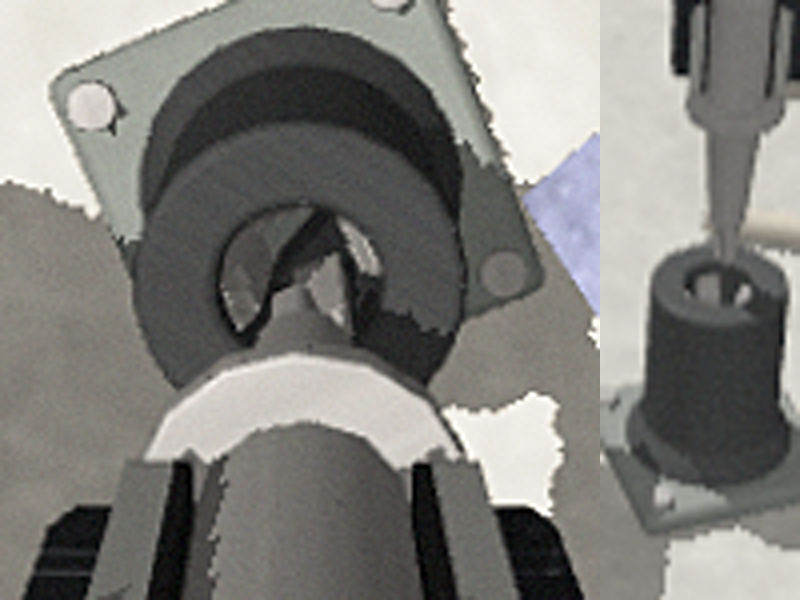

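In the wrist crop the bore centre is at about (301,284) and the tang tip at about (292,288). In the scene strip the mouth is at about (354.1,197.3) and the tang tip at about (355.4,192.4).

```bash
python3 - <<'E'
from plant import robot
from h import *
import pickle
np.set_printoptions(precision=2,suppress=True)
X=np.array([.5,.866]);Y=np.array([.866,-.5])
ci=pickle.load(open("w5.pkl","rb"));S=robot.camera_info("scene");t=np.array([613.82,-304.13,201.06])
M=onz(ci,246+301/4,170+283/4,92,True);print("wrist M",M, (M-t)[:2]@X,(M-t)[:2]@Y)
for e in (295,305,315):
  P=onz(ci,246+294/4,170+e/4,104.5,True);print("wrist tip",e,(P-t)[:2]@X,(P-t)[:2]@Y)
Ms=onz(S,354.1,197.3,92);P=onz(S,355.4,192.4,104.5);print("scene",Ms,P,(Ms-P)[:2]@X,(Ms-P)[:2]@Y,(Ms-t)[:2]@X,(Ms-t)[:2]@Y)
for z in(104.5,92):
  p=t.copy();p[2]=z;u,v=proj(ci,p,True);print("tcp axis in crop",(u-246)*4,(v-170)*4)
E
```

```text
wrist M [ 614.09 -302.32   92.  ] 1.7036283242111268 -0.6704743658570376
wrist tip 295 3.287666377975463 -1.770451402803288
wrist tip 305 1.6562533483005268 -1.7762738935468696
wrist tip 315 0.018275418308996556 -1.7821526459369652
scene [ 612.28 -307.45   92.  ] [ 613.63 -308.72  104.5 ] 0.41989072719989234 -1.8022934283654999 -3.647180568955081 0.3314653216445882
tcp axis in crop 305.35554818541345 315.0845363352846
tcp axis in crop 305.08635435754286 292.92556813623105
```

>>> servo_tool --motion '[{"slide": [0.005, 0, 0.15], "turn": [0, 0, 0], "jaw": -1}, {"slide": [0, 0, 0.12], "turn": [0, 0, 0], "jaw": -1}, {"slide": [0, 0, 0.08], "turn": [0, 0, 0], "jaw": -1}, {"slide": [0, 0, 0], "turn": [0, 0, 0], "jaw": -1}, {"slide": [0, 0, 0], "turn": [0, 0, 0], "jaw": -1}]'

```text
time_s: 7.53
tcp_pos: [614.5, -302.7, 165.3]
tcp_rot: [[0.501, 0.865, -0.0], [0.865, -0.501, 0.0], [0.0, -0.0, -1.0]]
ft_force: [0.6, -0.4, -3.0]
finger_gap: 22.5
gripper_force: 59.8
```

>>> servo_tool --motion '[{"slide": [0, 0, 0.08], "turn": [0, 0, 0], "jaw": -1}, {"slide": [0, 0, 0.06], "turn": [0, 0, 0], "jaw": -1}, {"slide": [0, 0, 0], "turn": [0, 0, 0], "jaw": -1}, {"slide": [0, 0, 0], "turn": [0, 0, 0], "jaw": -1}]'

```text
time_s: 7.87
tcp_pos: [614.4, -302.2, 150.8]
tcp_rot: [[0.501, 0.866, -0.001], [0.866, -0.501, 0.001], [0.0, -0.001, -1.0]]
ft_force: [0.4, 0.2, -2.1]
finger_gap: 22.9
gripper_force: 59.8
```

>>> servo_tool --motion '[{"slide": [0, 0, 0.05], "turn": [0, 0, 0], "jaw": -1}, {"slide": [0, 0, 0.03], "turn": [0, 0, 0], "jaw": -1}, {"slide": [0, 0, 0], "turn": [0, 0, 0], "jaw": -1}, {"slide": [0, 0, 0], "turn": [0, 0, 0], "jaw": -1}]'

```text
time_s: 8.2
tcp_pos: [614.5, -302.3, 143.0]
tcp_rot: [[0.501, 0.866, -0.0], [0.866, -0.501, 0.0], [0.0, -0.0, -1.0]]
ft_force: [0.9, -0.2, -2.0]
finger_gap: 22.7
gripper_force: 59.9
```

>>> servo_tool --motion '[{"slide": [0, 0, 0.04], "turn": [0, 0, 0], "jaw": -1}, {"slide": [0, 0, 0.02], "turn": [0, 0, 0], "jaw": -1}, {"slide": [0, 0, 0], "turn": [0, 0, 0], "jaw": -1}, {"slide": [0, 0, 0], "turn": [0, 0, 0], "jaw": -1}]'

```text
time_s: 8.53
tcp_pos: [614.5, -302.4, 137.1]
tcp_rot: [[0.501, 0.866, -0.0], [0.866, -0.501, 0.0], [0.0, -0.0, -1.0]]
ft_force: [-1.1, -0.8, -3.2]
finger_gap: 22.4
gripper_force: 60.2
```

>>> servo_tool --motion '[{"slide": [0, 0, 0.02], "turn": [0, 0, 0], "jaw": -1}, {"slide": [0, 0, 0.01], "turn": [0, 0, 0], "jaw": -1}, {"slide": [0, 0, 0], "turn": [0, 0, 0], "jaw": -1}, {"slide": [0, 0, 0], "turn": [0, 0, 0], "jaw": -1}]'

```text
time_s: 8.87
tcp_pos: [614.8, -302.6, 136.4]
tcp_rot: [[0.501, 0.866, 0.001], [0.866, -0.501, -0.001], [-0.0, 0.002, -1.0]]
ft_force: [-2.6, 1.9, 7.2]
finger_gap: 23.0
gripper_force: 61.3
```

>>> servo_tool --motion '[{"slide": [0, 0, 0], "turn": [0, 0, 0.1], "jaw": -1}, {"slide": [0, 0, 0], "turn": [0, 0, 0.1], "jaw": -1}, {"slide": [0, 0, 0], "turn": [0, 0, 0.1], "jaw": -1}, {"slide": [0, 0, 0], "turn": [0, 0, 0.1], "jaw": -1}, {"slide": [0, 0, 0], "turn": [0, 0, 0.1], "jaw": -1}]'

```text
time_s: 9.28
tcp_pos: [614.9, -302.3, 136.2]
tcp_rot: [[0.796, 0.605, 0.002], [0.605, -0.796, -0.001], [0.001, 0.002, -1.0]]
ft_force: [-3.1, 2.0, 6.6]
finger_gap: 22.6
gripper_force: 60.9
```

>>> servo_tool --motion '[{"slide": [0, 0, 0], "turn": [0, 0, 0.1], "jaw": -1}, {"slide": [0, 0, 0], "turn": [0, 0, 0.1], "jaw": -1}, {"slide": [0, 0, 0], "turn": [0, 0, 0.1], "jaw": -1}, {"slide": [0, 0, 0], "turn": [0, 0, 0.1], "jaw": -1}, {"slide": [0, 0, 0], "turn": [0, 0, 0.1], "jaw": -1}]'

```text
time_s: 9.7
tcp_pos: [614.6, -302.3, 134.8]
tcp_rot: [[0.967, 0.254, 0.0], [0.254, -0.967, 0.0], [0.0, 0.0, -1.0]]
ft_force: [-0.4, 0.4, -1.7]
finger_gap: 22.7
gripper_force: 60.1
```

>>> servo_tool --motion '[{"slide": [0, 0, 0.02], "turn": [0, 0, 0], "jaw": -1}, {"slide": [0, 0, 0.02], "turn": [0, 0, 0], "jaw": -1}, {"slide": [0, 0, 0], "turn": [0, 0, 0], "jaw": -1}, {"slide": [0, 0, 0], "turn": [0, 0, 0], "jaw": -1}]'

```text
time_s: 10.03
tcp_pos: [614.5, -302.4, 130.2]
tcp_rot: [[0.966, 0.259, -0.0], [0.259, -0.966, 0.0], [-0.0, -0.0, -1.0]]
ft_force: [-2.6, 1.0, 2.4]
finger_gap: 22.4
gripper_force: 60.4
```

>>> servo_tool --motion '[{"slide": [0, 0, 0.02], "turn": [0, 0, 0], "jaw": -1}, {"slide": [0, 0, 0.01], "turn": [0, 0, 0], "jaw": -1}, {"slide": [0, 0, 0], "turn": [0, 0, 0], "jaw": -1}, {"slide": [0, 0, 0], "turn": [0, 0, 0], "jaw": -1}]'

```text
time_s: 10.37
tcp_pos: [614.5, -302.5, 127.9]
tcp_rot: [[0.966, 0.259, 0.0], [0.259, -0.966, -0.0], [0.0, 0.0, -1.0]]
ft_force: [-2.9, 1.5, 4.6]
finger_gap: 22.8
gripper_force: 60.9
```

>>> servo_tool --motion '[{"slide": [0, 0, 0], "turn": [0, 0, 0], "jaw": 0.4}, {"slide": [0, 0, 0], "turn": [0, 0, 0], "jaw": 0.4}, {"slide": [0, 0, 0], "turn": [0, 0, 0], "jaw": 0.4}, {"slide": [0, 0, 0], "turn": [0, 0, 0], "jaw": 0.4}, {"slide": [0, 0, -0.1], "turn": [0, 0, 0], "jaw": 0.4}, {"slide": [0, 0, -0.3], "turn": [0, 0, 0], "jaw": 0.4}, {"slide": [0, 0, -0.35], "turn": [0, 0, 0], "jaw": 0.4}, {"slide": [0, 0, -0.35], "turn": [0, 0, 0], "jaw": 0.4}]'

```text
time_s: 11.03
tcp_pos: [614.3, -302.2, 238.7]
tcp_rot: [[0.966, 0.258, -0.001], [0.258, -0.966, 0.001], [-0.001, -0.001, -1.0]]
ft_force: [1.3, 0.2, 0.0]
finger_gap: 59.7
gripper_force: 0.0
```

>>> servo_tool --motion '[{"slide": [-0.27, -0.2, 0], "turn": [0, 0, 0], "jaw": 0.6}, {"slide": [-0.27, -0.2, 0.1], "turn": [0, 0, 0], "jaw": 0.6}, {"slide": [-0.27, -0.2, 0.1], "turn": [0, 0, 0], "jaw": 0.6}, {"slide": [-0.27, -0.2, 0.1], "turn": [0, 0, 0], "jaw": 0.6}, {"slide": [-0.27, -0.2, 0.1], "turn": [0, 0, 0], "jaw": 0.6}, {"slide": [0, 0, 0], "turn": [0, 0, 0], "jaw": 0.6}, {"slide": [0, 0, 0], "turn": [0, 0, 0], "jaw": 0.6}]'

```text
time_s: 11.62
tcp_pos: [456.9, -239.8, 197.7]
tcp_rot: [[0.966, 0.258, -0.001], [0.258, -0.966, 0.001], [-0.001, -0.001, -1.0]]
ft_force: [0.5, -1.1, 0.3]
finger_gap: 68.5
gripper_force: 0.0
```

```bash
python3 - <<'E'
from plant import robot
from h import *
import cv2,pickle
np.set_printoptions(precision=2,suppress=True)
ci=robot.camera_info("wrist");im=robot.snapshot("wrist");pickle.dump(ci,open("w6.pkl","wb"));cv2.imwrite("pics/w6.png",im)
s=robot.state();t=s['tcp_pos'];print(t,s['ft_force'],s['q'])
print(proj(ci,np.array([458,-241,68]),True),proj(ci,np.array([458,-241,0]),True),proj(ci,np.array([614,-302.4,152]),True))
E
```

```text
[ 458.84 -241.06  198.52] [-0.07 -1.2   0.98] [-36.2   21.47  92.89   0.01  65.5   38.86]
(np.float64(323.4384106924875), np.float64(233.84661801346996)) (np.float64(323.0436936423369), np.float64(214.49129597659598)) (np.float64(519.4219670382229), np.float64(21.216553362449076))
```

View pics/w6.png

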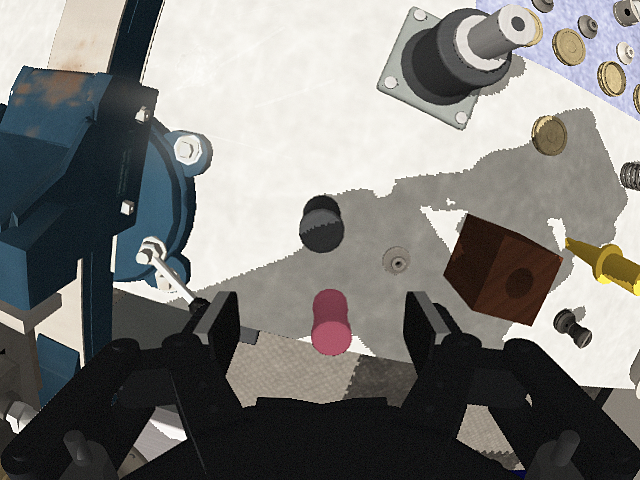

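The arbor stands upright in the socket, with its head at (517,22). The block's top face is at about (321.5,230), and the pink look-alike at (331,322) will clear.

>>> servo_tool --motion '[{"slide": [0.018, -0.015, 0.3], "turn": [0, 0, 0], "jaw": 0.3}, {"slide": [0, 0, 0.3], "turn": [0, 0, 0], "jaw": 0.3}, {"slide": [0, 0, 0.3], "turn": [0, 0, 0], "jaw": 0.3}, {"slide": [0, 0, 0.2], "turn": [0, 0, 0], "jaw": 0.3}, {"slide": [0, 0, 0], "turn": [0, 0, 0], "jaw": 0.3}, {"slide": [0, 0, 0], "turn": [0, 0, 0], "jaw": 0.3}]'

```text
time_s: 12.17
tcp_pos: [461.0, -239.4, 87.3]
tcp_rot: [[0.966, 0.258, 0.0], [0.258, -0.966, -0.0], [0.0, 0.0, -1.0]]
ft_force: [0.4, -0.9, 0.3]
finger_gap: 55.5
gripper_force: 0.0
```

```bash
python3 - <<'E'
from plant import robot
from h import *
import cv2,pickle
np.set_printoptions(precision=2,suppress=True)
ci=robot.camera_info("wrist");im=robot.snapshot("wrist");pickle.dump(ci,open("w7.pkl","wb"));cv2.imwrite("pics/w7.png",im[180:,120:520])
s=robot.state();t=s['tcp_pos'];print(t,s['ft_force'],s['finger_gap'])
print(proj(ci,np.array([t[0],t[1],68]),True))
E
```

```text
[ 461.4  -239.75   88.39] [ 0.71 -0.38 -0.16] 55.68596526988285
(np.float64(322.4881362378634), np.float64(299.65788032659304))
```

View pics/w7.png

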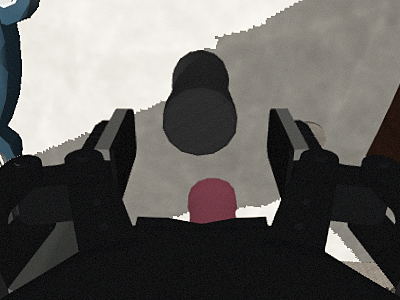

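The jaws are centred on the block (top face at full-frame (320,298)), and the seat on the right clears the finger.

>>> servo_tool --motion '[{"slide": [0, 0, 0.25], "turn": [0, 0, 0], "jaw": 0.2}, {"slide": [0, 0, 0.2], "turn": [0, 0, 0], "jaw": 0.1}, {"slide": [0, 0, 0.07], "turn": [0, 0, 0], "jaw": 0}, {"slide": [0, 0, 0], "turn": [0, 0, 0], "jaw": -1}, {"slide": [0, 0, 0], "turn": [0, 0, 0], "jaw": -1}, {"slide": [0, 0, 0], "turn": [0, 0, 0], "jaw": -1}, {"slide": [0, 0, 0], "turn": [0, 0, 0], "jaw": -1}, {"slide": [0, 0, 0], "turn": [0, 0, 0], "jaw": -1}]'

```text
time_s: 12.88
tcp_pos: [460.1, -239.0, 36.1]
tcp_rot: [[0.966, 0.258, 0.001], [0.258, -0.966, -0.001], [0.001, 0.001, -1.0]]
ft_force: [-0.6, 0.0, -2.5]
finger_gap: 29.8
gripper_force: 59.3
```

>>> servo_tool --motion '[{"slide": [0, 0, -0.1], "turn": [0, 0, 0], "jaw": -1}, {"slide": [0, 0, -0.3], "turn": [0, 0, 0], "jaw": -1}, {"slide": [0, 0, -0.35], "turn": [0, 0, 0], "jaw": -1}, {"slide": [0, 0, -0.35], "turn": [0, 0, 0], "jaw": -1}, {"slide": [0, 0, -0.35], "turn": [0, 0, 0], "jaw": -1}, {"slide": [0, 0, -0.3], "turn": [0, 0, 0], "jaw": -1}, {"slide": [0.2, 0.15, 0], "turn": [0, 0, 0], "jaw": -1}, {"slide": [0.25, 0.19, 0], "turn": [0, 0, 0], "jaw": -1}]'

```text
time_s: 13.55
tcp_pos: [512.2, -260.1, 214.8]
tcp_rot: [[0.966, 0.258, 0.004], [0.258, -0.966, -0.003], [0.003, 0.004, -1.0]]
ft_force: [0.7, -0.4, -4.3]
finger_gap: 30.4
gripper_force: 59.7
```

>>> servo_tool --motion '[{"slide": [0.25, 0.19, 0], "turn": [0, 0, 0], "jaw": -1}, {"slide": [0.25, 0.19, 0], "turn": [0, 0, 0], "jaw": -1}, {"slide": [0.25, 0.19, 0], "turn": [0, 0, 0], "jaw": -1}, {"slide": [0.13, 0.1, 0], "turn": [0, 0, 0], "jaw": -1}, {"slide": [0, 0, 0], "turn": [0, 0, 0], "jaw": -1}, {"slide": [0, 0, 0], "turn": [0, 0, 0], "jaw": -1}]'

```text
time_s: 14.05
tcp_pos: [614.1, -301.8, 210.0]
tcp_rot: [[0.966, 0.258, -0.001], [0.258, -0.966, 0.001], [-0.001, -0.001, -1.0]]
ft_force: [-0.4, 0.5, -2.7]
finger_gap: 30.1
gripper_force: 59.9
```

Over the arbor. I'll lower to near contact.

>>> servo_tool --motion '[{"slide": [0, 0, 0.1], "turn": [0, 0, 0], "jaw": -1}, {"slide": [0, 0, 0.08], "turn": [0, 0, 0], "jaw": -1}, {"slide": [0, 0, 0.04], "turn": [0, 0, 0], "jaw": -1}, {"slide": [0, 0, 0], "turn": [0, 0, 0], "jaw": -1}, {"slide": [0, 0, 0], "turn": [0, 0, 0], "jaw": -1}]'

```text
time_s: 14.47
tcp_pos: [613.8, -301.7, 188.0]
tcp_rot: [[0.966, 0.258, -0.001], [0.258, -0.966, 0.001], [-0.001, -0.001, -1.0]]
ft_force: [0.1, 0.2, -3.2]
finger_gap: 30.1
gripper_force: 59.9
```

>>> servo_tool --motion '[{"slide": [0, 0, 0.02], "turn": [0, 0, 0], "jaw": -1}, {"slide": [0, 0, 0.02], "turn": [0, 0, 0], "jaw": -1}, {"slide": [0, 0, 0], "turn": [0, 0, 0], "jaw": -1}, {"slide": [0, 0, 0], "turn": [0, 0, 0], "jaw": -1}]'

```text
time_s: 14.8
tcp_pos: [614.2, -302.0, 184.3]
tcp_rot: [[0.966, 0.258, -0.0], [0.258, -0.966, 0.0], [0.0, -0.0, -1.0]]
ft_force: [0.2, 0.1, -3.3]
finger_gap: 30.1
gripper_force: 59.9
```

>>> servo_tool --motion '[{"slide": [0, 0, 0.02], "turn": [0, 0, 0], "jaw": -1}, {"slide": [0, 0, 0.02], "turn": [0, 0, 0], "jaw": -1}, {"slide": [0, 0, 0], "turn": [0, 0, 0], "jaw": -1}, {"slide": [0, 0, 0], "turn": [0, 0, 0], "jaw": -1}]'

```text
time_s: 15.13
tcp_pos: [614.4, -302.1, 180.5]
tcp_rot: [[0.966, 0.258, 0.001], [0.258, -0.966, -0.0], [0.0, 0.0, -1.0]]
ft_force: [0.3, 0.6, -0.9]
finger_gap: 30.2
gripper_force: 59.8
```

>>> servo_tool --motion '[{"slide": [0, 0, 0.02], "turn": [0, 0, 0], "jaw": -1}, {"slide": [0, 0, 0.02], "turn": [0, 0, 0], "jaw": -1}, {"slide": [0, 0, 0], "turn": [0, 0, 0], "jaw": -1}, {"slide": [0, 0, 0], "turn": [0, 0, 0], "jaw": -1}]'

```text
time_s: 15.47
tcp_pos: [615.1, -302.3, 179.2]
tcp_rot: [[0.966, 0.258, 0.004], [0.258, -0.966, -0.002], [0.003, 0.003, -1.0]]
ft_force: [-2.6, 1.5, 10.6]
finger_gap: 30.5
gripper_force: 58.9
```

>>> servo_tool --motion '[{"slide": [0, 0, 0.03], "turn": [0, 0, 0], "jaw": -1}, {"slide": [0, 0, 0.02], "turn": [0, 0, 0], "jaw": -1}, {"slide": [0, 0, 0], "turn": [0, 0, 0], "jaw": -1}, {"slide": [0, 0, 0], "turn": [0, 0, 0], "jaw": -1}]'

```text
time_s: 15.8
tcp_pos: [616.1, -302.3, 178.9]
tcp_rot: [[0.966, 0.258, 0.009], [0.259, -0.966, -0.005], [0.007, 0.007, -1.0]]
ft_force: [-6.6, 5.3, 30.1]
finger_gap: 30.1
gripper_force: 58.9
```

>>> servo_tool --motion '[{"slide": [0, 0, 0.03], "turn": [0, 0, 0], "jaw": -1}, {"slide": [0, 0, 0.02], "turn": [0, 0, 0], "jaw": -1}, {"slide": [0, 0, 0], "turn": [0, 0, 0], "jaw": -1}, {"slide": [0, 0, 0], "turn": [0, 0, 0], "jaw": -1}]'

```text
time_s: 16.13
tcp_pos: [617.1, -302.3, 178.6]
tcp_rot: [[0.966, 0.259, 0.014], [0.259, -0.966, -0.007], [0.012, 0.01, -1.0]]
ft_force: [-10.4, 9.8, 48.9]
finger_gap: 29.8
gripper_force: 60.0
```

>>> servo_tool --motion '[{"slide": [0, 0, -0.1], "turn": [0, 0, 0], "jaw": -1}, {"slide": [0, 0, -0.2], "turn": [0, 0, 0], "jaw": -1}, {"slide": [0, 0, -0.3], "turn": [0, 0, 0], "jaw": -1}, {"slide": [-0.3, 0, -0.2], "turn": [0, 0, 0], "jaw": -1}, {"slide": [-0.3, 0, 0], "turn": [0, 0, 0], "jaw": -1}, {"slide": [-0.3, 0, 0], "turn": [0, 0, 0], "jaw": -1}, {"slide": [0, 0, 0], "turn": [0, 0, 0], "jaw": -1}, {"slide": [0, 0, 0], "turn": [0, 0, 0], "jaw": -1}]'

```text
time_s: 16.8
tcp_pos: [526.0, -325.7, 246.3]
tcp_rot: [[0.967, 0.256, -0.0], [0.256, -0.967, 0.001], [-0.0, -0.001, -1.0]]
ft_force: [-0.4, -0.0, -3.3]
finger_gap: 29.9
gripper_force: 61.9
```

```bash
python3 - <<'E'
from plant import robot
from h import *
import cv2,pickle
np.set_printoptions(precision=2,suppress=True)
ci=robot.camera_info("wrist");im=robot.snapshot("wrist");pickle.dump(ci,open("w8.pkl","wb"));cv2.imwrite("pics/w8.png",im)
S=robot.camera_info("scene");si=robot.snapshot("scene")
s=robot.state();t=s['tcp_pos'];print(t,s['ft_force'],s['finger_gap'])
b=cv2.resize(si[130:260,322:392],(323,600),interpolation=cv2.INTER_CUBIC)
u,v=proj(ci,np.array([614,-302.4,120]),True);print(u,v)
u,v=int(max(min(u,560),80)),int(max(min(v,400),100))
a=cv2.resize(im[max(v-100,0):v+100,u-79:u+79],(474,600),interpolation=cv2.INTER_CUBIC);cv2.imwrite("pics/c8.png",np.hstack([a,b]))
for z in (92,98,144,152):print(z,(np.array(proj(S,np.array([612.3,-307.4,z])))-[322,130])*4.615+[474,0])
E
```

```text
[ 527.72 -325.16  246.03] [ 0.14  0.18 -3.16] 30.279259443504653
321.5393132576734 104.93349031002836
92 [622.11 310.51]
98 [622.96 299.32]
144 [629.73 210.24]
152 [630.95 194.14]
```

View pics/c8.png

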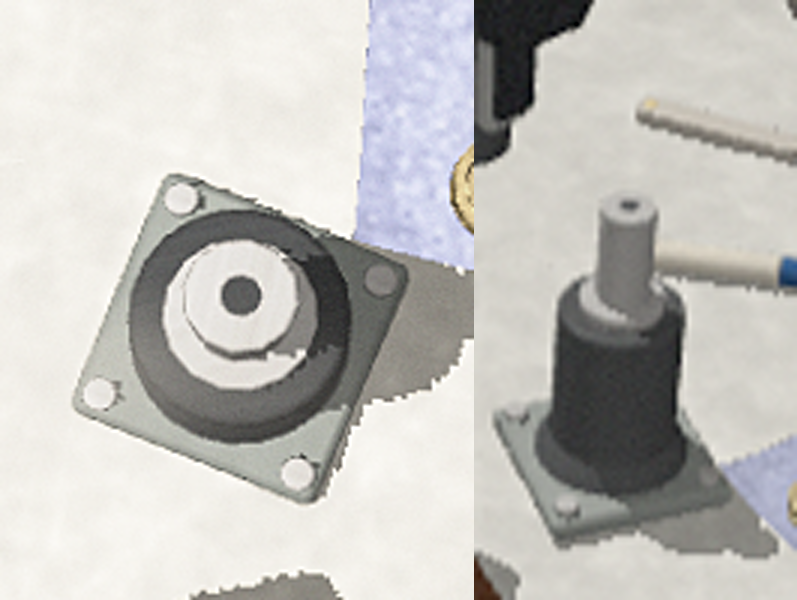

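The collar looks flush: the head top is at strip (629,206), against 210 predicted for home. The hard stop agrees. Now I'll return the block.

>>> servo_tool --motion '[{"slide": [-0.1, -0.25, 0], "turn": [0, 0, 0], "jaw": -1}, {"slide": [-0.1, -0.25, 0], "turn": [0, 0, 0], "jaw": -1}, {"slide": [-0.13, -0.25, 0], "turn": [0, 0, 0], "jaw": -1}, {"slide": [-0.1, -0.25, 0.2], "turn": [0, 0, 0], "jaw": -1}, {"slide": [0, 0, 0.35], "turn": [0, 0, 0], "jaw": -1}, {"slide": [0, 0, 0.35], "turn": [0, 0, 0], "jaw": -1}, {"slide": [0, 0, 0.35], "turn": [0, 0, 0], "jaw": -1}, {"slide": [0, 0, 0.35], "turn": [0, 0, 0], "jaw": -1}]'

```text
time_s: 17.57
tcp_pos: [461.1, -239.2, 84.9]
tcp_rot: [[0.966, 0.26, 0.001], [0.26, -0.966, -0.001], [0.001, 0.001, -1.0]]
ft_force: [1.0, 0.6, -3.0]
finger_gap: 29.8
gripper_force: 62.0
```

>>> servo_tool --motion '[{"slide": [0, 0, 0.2], "turn": [0, 0, 0], "jaw": -1}, {"slide": [0, 0, 0.15], "turn": [0, 0, 0], "jaw": -1}, {"slide": [0, 0, 0.03], "turn": [0, 0, 0], "jaw": -1}, {"slide": [0, 0, 0], "turn": [0, 0, 0], "jaw": -1}, {"slide": [0, 0, 0], "turn": [0, 0, 0], "jaw": -1}, {"slide": [0, 0, 0], "turn": [0, 0, 0], "jaw": -1}]'

```text
time_s: 18.07
tcp_pos: [461.1, -240.1, 49.4]
tcp_rot: [[0.966, 0.258, 0.002], [0.258, -0.966, -0.001], [0.002, 0.002, -1.0]]
ft_force: [0.7, -0.6, -3.1]
finger_gap: 29.9
gripper_force: 61.9
```

>>> servo_tool --motion '[{"slide": [0, 0, 0.06], "turn": [0, 0, 0], "jaw": -1}, {"slide": [0, 0, 0.04], "turn": [0, 0, 0], "jaw": -1}, {"slide": [0, 0, 0.01], "turn": [0, 0, 0], "jaw": -1}, {"slide": [0, 0, 0], "turn": [0, 0, 0], "jaw": -1}, {"slide": [0, 0, 0], "turn": [0, 0, 0], "jaw": -1}]'

```text
time_s: 18.48
tcp_pos: [459.9, -239.7, 37.3]
tcp_rot: [[0.966, 0.258, -0.0], [0.258, -0.966, 0.0], [0.0, -0.0, -1.0]]
ft_force: [0.1, 0.4, -2.8]
finger_gap: 30.1
gripper_force: 61.9
```

>>> servo_tool --motion '[{"slide": [0, 0, 0.01], "turn": [0, 0, 0], "jaw": -1}, {"slide": [0, 0, 0.01], "turn": [0, 0, 0], "jaw": -1}, {"slide": [0, 0, 0], "turn": [0, 0, 0], "jaw": -1}, {"slide": [0, 0, 0], "turn": [0, 0, 0], "jaw": -1}]'

```text
time_s: 18.82
tcp_pos: [460.2, -239.8, 35.6]
tcp_rot: [[0.966, 0.258, 0.001], [0.258, -0.966, -0.0], [0.0, 0.0, -1.0]]
ft_force: [0.1, -0.2, 0.3]
finger_gap: 30.1
gripper_force: 61.7
```

Contact (−2.8 → +0.3 N). Release gently and rise.

>>> servo_tool --motion '[{"slide": [0, 0, 0], "turn": [0, 0, 0], "jaw": -0.1}, {"slide": [0, 0, 0], "turn": [0, 0, 0], "jaw": 0.2}, {"slide": [0, 0, 0], "turn": [0, 0, 0], "jaw": 0.2}, {"slide": [0, 0, 0], "turn": [0, 0, 0], "jaw": 0.2}, {"slide": [0, 0, -0.1], "turn": [0, 0, 0], "jaw": 0.2}, {"slide": [0, 0, -0.3], "turn": [0, 0, 0], "jaw": 0.2}, {"slide": [0, 0, -0.4], "turn": [0, 0, 0], "jaw": 0.2}, {"slide": [0, 0, -0.4], "turn": [0, 0, 0], "jaw": 0.2}]'

```text
time_s: 19.48
tcp_pos: [459.3, -239.2, 156.7]
tcp_rot: [[0.966, 0.258, -0.002], [0.258, -0.966, 0.001], [-0.001, -0.002, -1.0]]
ft_force: [1.2, -1.2, -0.3]
finger_gap: 51.0
gripper_force: 0.0
```

>>> servo_tool --motion '[{"slide": [0, 0, -0.4], "turn": [0, 0, 0], "jaw": 0.2}, {"slide": [0, 0, 0], "turn": [0, 0, 0], "jaw": 0.2}, {"slide": [0, 0, 0], "turn": [0, 0, 0], "jaw": 0.2}, {"slide": [0, 0, 0], "turn": [0, 0, 0], "jaw": 0.2}]'

```text
time_s: 19.82
tcp_pos: [459.6, -239.4, 195.3]
tcp_rot: [[0.966, 0.258, -0.0], [0.258, -0.966, 0.0], [-0.0, -0.0, -1.0]]
ft_force: [0.7, 0.2, 0.0]
finger_gap: 51.0
gripper_force: 0.0
```

```bash
python3 - <<'E'
from plant import robot
import cv2
cv2.imwrite("pics/w9.png",robot.snapshot("wrist"));s=robot.state();print(s['tcp_pos'],s['ft_force'],s['finger_gap'])
E
```

```text
[ 459.28071913 -239.18177818  194.42012855] [ 0.45718336 -0.66671277  0.31983997] 51.364046261604294
```

View pics/w9.png

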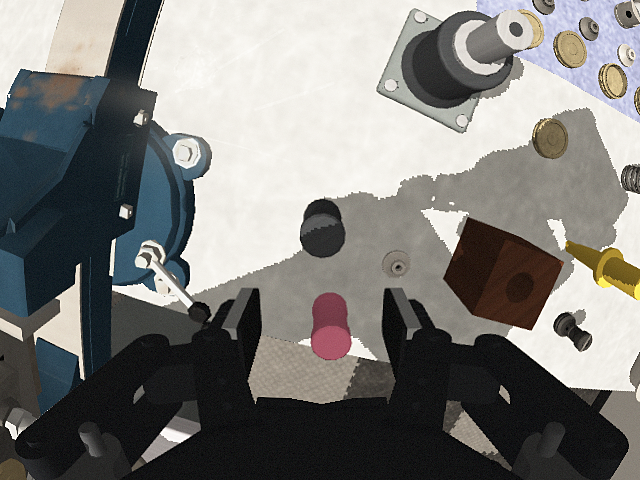

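The block stands upright at (322,230) and the bystanders are unmoved. The arbor head is at (515,30). I'll check its height against prediction once more.

```bash
python3 - <<'E'
from plant import robot
from h import *
import pickle
c6=pickle.load(open("w6.pkl","rb"));ci=robot.camera_info("wrist")
for z in(140,144,148,152):print(z,proj(c6,np.array([614,-302.4,z]),True),proj(ci,np.array([614,-302.4,z]),True))
E
```

```text
140 (np.float64(509.0225777468787), np.float64(26.694367479503143)) (np.float64(512.4611738466386), np.float64(29.271884140782987))
144 (np.float64(512.3797180725007), np.float64(24.917452544007773)) (np.float64(515.9260674078874), np.float64(27.52307797760784))
148 (np.float64(515.8446805352977), np.float64(23.092019588513693)) (np.float64(519.5037713624733), np.float64(25.726289427362218))
152 (np.float64(519.4219670382229), np.float64(21.216553362449076)) (np.float64(523.1990468451347), np.float64(23.880037885937412))
```

```bash
python3 -c "
from plant import robot
print(robot.job_done())"
```

```text
the job is handed in; nothing more can be done
None
```

I handed the job in without seeing the verdict: the arbor hit a hard stop under the tapping block and its collar looks flush on the stand, and the block stands upright and released on the bench with the other parts left in place.

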